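# Stir the spices, then swing the nutmeg dish's spout to the bowl

## Task

Take the horn spoon from its block, stir the five whole spices in the soapstone bowl about three full rounds with its head down near the floor, then let go and leave the spoon in the bowl, spilling nothing. Then lift the white grater dish by its handle straight off its cork mat and, keeping it over the mat, turn it level in the air a quarter turn until its blue spout points at the bowl, the loose nutmeg staying untouched in the middle of the dish all the while. Finish while still holding the dish so, level and still, a few centimetres (no more than a hand's length) above the mat, ready to tip; leave the salt cellar, pot, jars and mill alone.

Things in the scene. Friction and masses are not known exactly. Their poses are not given: they have to be found in the camera images.
- bowl: grey soapstone bowl, standing firm (it does not move). Origin: centre of its underside, z up. 124 mm across the rim, 55 mm high, wall 7 mm; inner floor 8 mm above the table, about 35 mm in radius, the inside widening to 55 mm radius at the rim
- bowl_floor (a point): centre of the bowl's inner floor (8 mm above the table)
- stand: wooden spoon block 75 x 75 x 42 mm, fixed; the spoon stands head down in a 34 mm deep slot in its top. Origin: centre of its underside
- spoon: brown horn spoon, 140 mm long, 50 g, upright, head down in the block's slot (foot 8 mm above the table), leaning a few degrees at most. Origin: foot of the head; z runs up the handle. Flat-ended head 26 mm wide (y), 10 mm thick (x), 34 mm long, about 2 mm play in the slot; handle above it 11 mm (x) by 13 mm (y)
- spoon_grip (a point): point on the middle of the spoon's handle, 120 mm above its foot and 20 mm below its top: good place to grip; axes as the spoon's
- spoon_head (a point): point in the middle of the spoon's head, 12 mm above its foot
- dish: round white stoneware grater dish, 116 mm across, rim 26 mm high, 220 g, on the cork mat. Origin: centre of its underside, z up; x axis towards the blue spout on the rim (its end 77 mm out), y axis towards the bar handle. Inside: a shallow 13 degree cone with a small flat (10 mm radius) in the middle. At the start the spout is about a quarter turn anticlockwise from the bowl
- dish_handle (a point): middle of the dish's bar handle, 86 mm out from the dish's centre along its y axis, 27 mm above its underside; bar 16 mm thick (along the dish's x), 22 mm tall, free length about 50 mm (along the dish's y), blue end
- dish_middle (a point): middle of the dish's inner floor, 8 mm above its underside
- mat: round cork mat 124 mm across and 4 mm thick under the dish, fixed; origin at its underside
- mat_top (a point): centre of the top of the cork mat, 4 mm above the table
- nutmeg_center (a point): centre of the loose round brown nutmeg, 26 mm across, 12 g, that lies in the middle of the dish and can roll
- nutmeg: the same loose nutmeg; its origin lies at its underside at the start and turns as it rolls, so use nutmeg_center
- salt: polished steel salt cellar, 68 mm across, 60 mm high, bystander; origin under its centre
- pot: lidded hexagonal terracotta pot, about 96 mm across, 100 mm high, bystander; origin under its centre
- jar_a: amber spice jar, 52 mm across, 100 mm high, bystander; origin under its centre
- jar_b: green spice jar, 52 mm across, 85 mm high, bystander; origin under its centre
- mill: dark wooden pepper mill, 56 mm across, 125 mm high, bystander; origin under its centre
- nut0_center (a point): centre of one of the five loose whole spices (brown balls 22 mm across, 10 g) lying in the bowl
- nut1_center (a point): centre of one of the five loose whole spices (brown balls 22 mm across, 10 g) lying in the bowl
- nut2_center (a point): centre of one of the five loose whole spices (brown balls 22 mm across, 10 g) lying in the bowl
- nut3_center (a point): centre of one of the five loose whole spices (brown balls 22 mm across, 10 g) lying in the bowl
- nut4_center (a point): centre of one of the five loose whole spices (brown balls 22 mm across, 10 g) lying in the bowl

How it is judged:
By the outcome, as a careful person would: the job done as asked, in the order asked, and still so for the second after the job is handed in, while the arm keeps its last pose, push and grip.
It also fails if it takes over 72 s, if anything falls off the work surface, if the arm or the gripper's body presses on something with over 40 N, if the wrist force passes 120 N, or if a joint passes its speed limit or range.

## Robot

A 6-joint arm with a two-finger parallel gripper is mounted at the origin on the work surface. World frame = base frame: x ahead of the robot, y to its left, z up, the work surface at z = 0. Lengths are in m, angles in rad, forces in N, time in s.
With the tool pointing down it reaches from about 0.25 to 0.725 m from the base axis. Payload 4 kg.
Tool frame: the origin (TCP) lies midway between the tips of the shut fingers; the grasp point (between the pads) lies 19 mm behind it (bot.grasp_offset is the distance from the TCP to the grasp point, in m); z points along the fingers, y is the direction in which the jaws open and shut (so a half turn about z gives the same grasp; the last joint's range is limited). The gripper opens to 85 mm and grips with 20 to 120 N. Pads are 22 mm wide; open, the fingers measure 114 mm over their backs; the gripper's body (76 mm by 85 mm) begins 54 mm behind the grasp point. The pads swing forward as they close: fully open they stand 13 mm farther back than shut.
Start: joints at [1.219, 0.241, 0.005, 1.335, 0, 1.571], TCP at [0.172, 0.469, 0.231] pointing down, gripper open.
Joint ranges: [-2.72, 2.72], [-1.05, 1.87], [-1.09, 1.28], [-1.99, 2.15], [-1.42, 1.44], [-3.14, 3.14]. Speed limits (rad/s): [2.79, 2.79, 3.14, 3.14, 3.14, 3.14].

## Interface

Orientations are given as a unit quaternion [x, y, z, w].
In Python, from workcell import sensors, optics, bot gives the robot as it stands.
- The arm moves only by the tool apply_moves, never from a script. Its argument "plan" is one flat list of numbers, 6 for each row, row after row: the shift along the tool's x, y, z in m, then the turn, a rotation vector about the tool's x, y, z in rad. In form: [tx, ty, tz, ax, ay, az, tx, ty, tz, ax, ay, az, ...]. A call has 1 to 12 rows; each row is the pose to reach, as a shift and turn from the pose commanded when the call began, along the tool's axes at that moment; what a row does not reach only later rows make up. A row lasts 1/12 s, in which the tool goes at most 41.7 mm and 7.16 degrees, less where a joint would pass 70% of its speed; a pose out of reach is approached as far as the arm can. A call with a gripper value outside its range is refused whole. "grip" is the finger opening in m, from 0 to 0.0854, set as the call begins (left out, the last holds). The fingers move at their own pace and stop on an object; the grip force is fixed at half the most. Time passes only in rows, so rows that repeat a pose let the fingers close. It gives the time, the measured TCP pose, the force and the opening at its end, in the units of the state.
- sensors.get_obs(): the state, without advancing time (a new reading comes with each control period).
- optics.camera(name): name is "scene" or "top" or "wrist"; returns a dict with "pixels" (480x640x3 uint8, red, green, blue), "fx", "fy", "cx", "cy" (pixels), "k1" (the pictures are not rectified: a ray, as slopes to the right and down, at radius r is drawn at 1 + k1 r^2 times it, then the intrinsics apply), "pose" (4x4, takes a point from camera to world coordinates); the wrist camera has in their place "tool_from_camera" (4x4, takes a point from camera to tool coordinates, whose origin is the TCP and whose axes are the flange's). Camera axes: x right, y up, looking along -z (the intrinsics and any distortion apply to the point x, -y, -z); pixel columns grow to the right and rows downward; lengths in m; the calibration is good to about 2 mm. A picture is of the moment at which its call begins: read the wrist's pose just before it. There is no depth.
- bot.job_done(): hands the job in, once; it reports no verdict.
The state is a dict: "clock": time; "joint_pos": joint angles; "joint_vel": joint speeds; "tau": joint torques, N m; "eef_pos": TCP position; "tool_rot": TCP orientation; "ft_force": force on the tool from outside, world axes, zero at the start; "ft_torque": the same for the moment, N m; "grip_width": finger opening in m.
Only numpy, scipy, OpenCV 4.12 (cv2) and the standard library are available. Lean on these libraries where they do the work, as an engineer would, in place of code of your own. Each camera call takes 0.05 s, during which the arm holds its last target.

## Working session

There is one attempt and no reset: what is moved stays moved. The work goes in short steps, Python scripts to look and compute and a tool call to move; the robot and the scene stay as the last step left them, time stands still between calls to the robot, and variables do not carry over. Pictures are saved under pics/ and viewed, and the job is handed in when it is done.

Besides the shell and the picture viewer there is one more tool, called after "Request:" by a JSON object that holds its "op" and its "data", one argument or row to a line. apply_moves: Moves the arm, as the interface text tells. Its arguments: {"type":"object","properties":{"plan":{"type":"array","items":{"type":"number"}},"grip":{"type":"number"}},"required":["plan"]}

```bash
mkdir -p pics; ls
python3 - <<'E'
from workcell import sensors, optics, bot
import cv2,numpy as np
o=sensors.get_obs();print({k:np.round(v,4) for k,v in o.items()}, bot.grasp_offset)
for n in ["scene","top","wrist"]:
    c=optics.camera(n);cv2.imwrite(f"pics/{n}0.png",c["pixels"][:,:,::-1])
    print(n,{k:(np.round(v,4).tolist()) for k,v in c.items() if k!="pixels"})
E
```

```text
pics
{'clock': np.float64(0.0), 'joint_pos': array([ 1.219 ,  0.2414,  0.0037,  1.3352, -0.    ,  1.5708]), 'joint_vel': array([ 0.0012,  0.0009, -0.0015, -0.0004, -0.0009,  0.    ]), 'tau': array([ 6.00000e-04, -3.72311e+01,  2.52412e+01,  1.69000e-02,
        2.00000e-04, -0.00000e+00]), 'eef_pos': array([0.1721, 0.4688, 0.2304]), 'tool_rot': array([ 1.750e-01,  9.846e-01, -1.100e-03, -2.000e-04]), 'ft_force': array([-0.6301, -0.452 , -0.4751]), 'ft_torque': array([-0.0155, -0.0088, -0.0563]), 'grip_width': np.float64(0.0853)} 0.0187
scene {'fx': 595.1495, 'fy': 595.1495, 'cx': 319.3846, 'cy': 244.3237, 'k1': -0.1512, 'pose': [[0.4738, -0.5279, 0.7049, 1.5316], [0.8806, 0.2778, -0.3838, -0.471], [0.0068, 0.8026, 0.5965, 0.8857], [0.0, 0.0, 0.0, 1.0]]}
top {'fx': 620.3117, 'fy': 620.3117, 'cx': 317.191, 'cy': 238.6341, 'k1': -0.0452, 'pose': [[-0.0021, 0.9964, -0.0848, 0.4349], [-1.0, -0.0024, -0.0029, 0.0219], [-0.0031, 0.0848, 0.9964, 1.8276], [0.0, 0.0, 0.0, 1.0]]}
wrist {'fx': 389.8763, 'fy': 389.8763, 'cx': 322.9596, 'cy': 239.4034, 'k1': -0.0766, 'tool_from_camera': [[-0.0001, 0.9606, 0.278, 0.0705], [1.0, 0.0001, 0.0002, 0.0001], [0.0002, 0.278, -0.9606, -0.1422], [0.0, 0.0, 0.0, 1.0]]}
```

View pics/scene0.png

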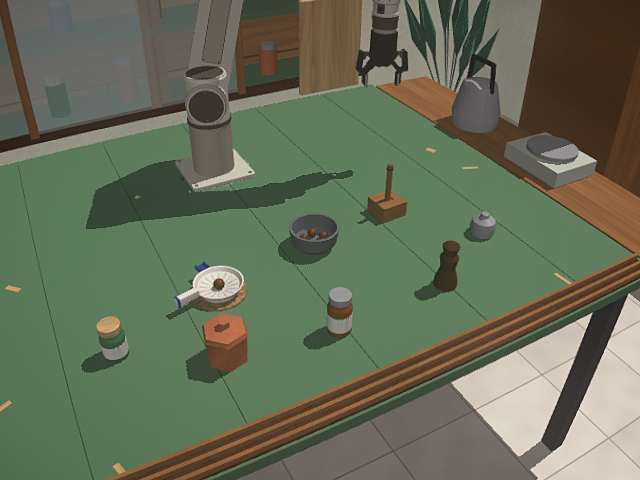

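View pics/top0.png

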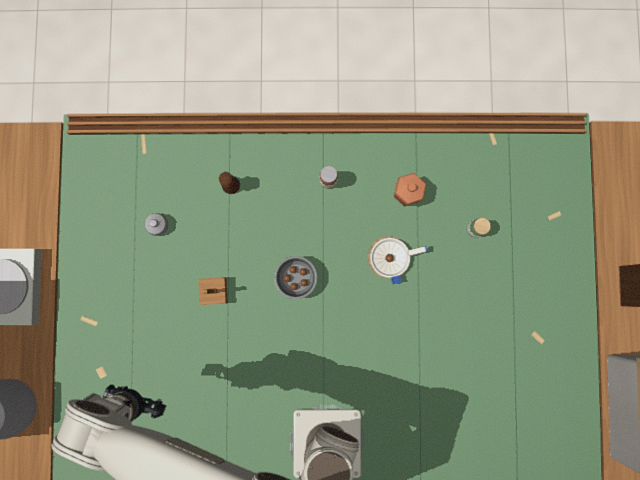

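View pics/wrist0.png

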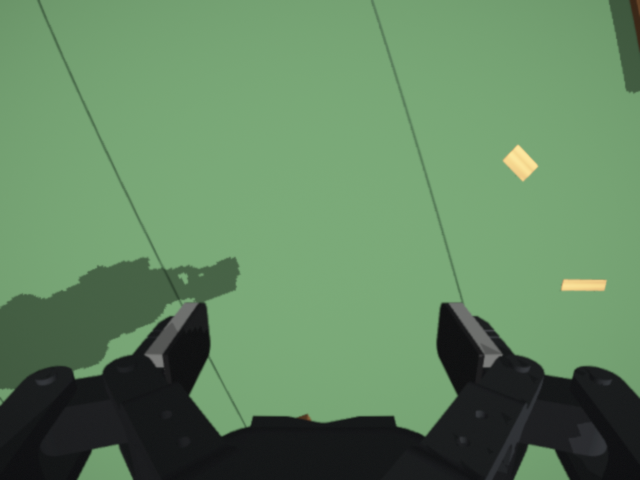

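```bash
cat > h.py <<'E'
import numpy as np,cv2,time
from scipy.spatial.transform import Rotation as R
from workcell import sensors, optics, bot
def K(c): return np.array([[c["fx"],0,c["cx"]],[0,c["fy"],c["cy"]],[0,0,1]])
def pose(c,o=None):
    if "pose" in c: return np.array(c["pose"])
    T=np.eye(4);T[:3,:3]=R.from_quat(o["tool_rot"]).as_matrix();T[:3,3]=o["eef_pos"]
    return T@np.array(c["tool_from_camera"])
def ray(c,uv,o=None):
    P=pose(c,o)
    n=cv2.undistortPoints(np.array(uv,float).reshape(-1,1,2),K(c),np.array([c["k1"],0,0,0.]))[:,0]
    d=np.c_[n[:,0],-n[:,1],-np.ones(len(n))]@P[:3,:3].T
    return P[:3,3],d
def onz(c,uv,z,o=None):
    p,d=ray(c,uv,o);return p+d*((z-p[2])/d[:,2])[:,None]
def proj(c,X,o=None):
    P=pose(c,o);q=(np.array(X,float).reshape(-1,3)-P[:3,3])@P[:3,:3]
    s=np.c_[q[:,0]/-q[:,2],-q[:,1]/-q[:,2]]; r2=(s**2).sum(1,keepdims=True)
    s=s*(1+c["k1"]*r2); return s*[c["fx"],c["fy"]]+[c["cx"],c["cy"]]
def tri(c1,u1,c2,u2,o1=None,o2=None):
    p,d=ray(c1,[u1],o1);q,e=ray(c2,[u2],o2);A=np.c_[d[0],-e[0]]
    s=np.linalg.lstsq(A,q-p,rcond=None)[0];a=p+s[0]*d[0];b=q+s[1]*e[0]
    return (a+b)/2,np.linalg.norm(a-b)
def save(im,name,box=None,k=1):
    if box: x0,y0,x1,y1=box;im=im[y0:y1,x0:x1]
    cv2.imwrite("pics/"+name,cv2.resize(im[:,:,::-1],None,fx=k,fy=k,interpolation=cv2.INTER_CUBIC))
E
python3 - <<'E'
from h import *
c=optics.camera("top");s=optics.camera("scene")
save(c["pixels"],"t1.png",(190,225,450,325),3)
save(s["pixels"],"s1.png",(165,155,425,315),3)
print(onz(c,[(297,278)],.055),onz(c,[(390,258)],.03),onz(c,[(213,291)],.042))
E
```

```text
[[0.47313771 0.08499696 0.055     ]] [[ 0.53096513 -0.18391974  0.03      ]] [[0.43648872 0.32699142 0.042     ]]
```

View pics/t1.png

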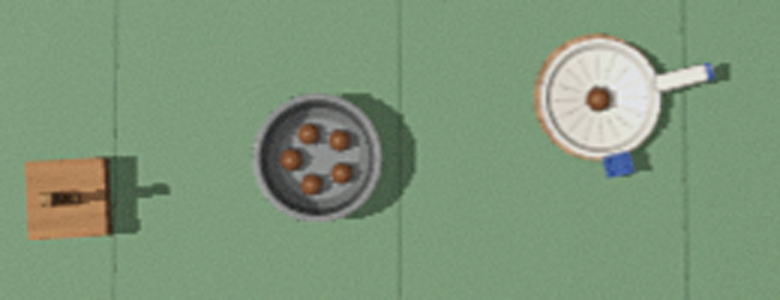

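View pics/s1.png

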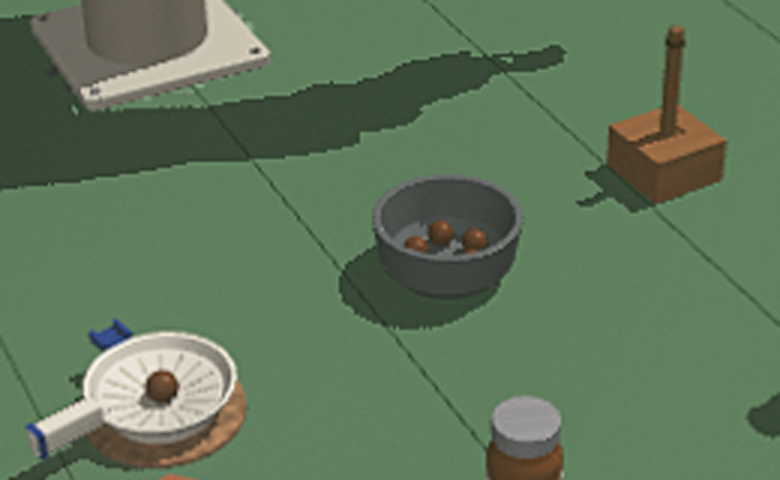

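Run:
```python
from h import *
c=optics.camera("top");s=optics.camera("scene")
# stand wooden mask
def comp(im,lo,hi,box):
    hsv=cv2.cvtColor(im,cv2.COLOR_RGB2HSV);m=cv2.inRange(hsv,lo,hi);z=np.zeros_like(m);x0,y0,x1,y1=box;z[y0:y1,x0:x1]=m[y0:y1,x0:x1];return z
p,e=tri(c,(210.7,291.5),s,(390.3,165.5));print("spoon top",p,e)
m=comp(c["pixels"],(3,60,50),(20,255,255),(190,265,240,315));cn=max(cv2.findContours(m,0,1)[0],key=cv2.contourArea)
r=cv2.minAreaRect(cn);print("stand",r,onz(c,[r[0]],.042));print(onz(c,cv2.boxPoints(r),.042))
# bowl: gray low saturation
m=comp(c["pixels"],(0,0,0),(180,50,255),(265,245,325,310));
hs=cv2.findContours(m,0,1)[0];cn=max(hs,key=cv2.contourArea);e=cv2.fitEllipse(cv2.convexHull(cn));print("bowl",e,onz(c,[e[0]],.055))
# dish white
m=comp(c["pixels"],(0,0,150),(180,60,255),(360,230,450,290))
cn=max(cv2.findContours(m,0,1)[0],key=cv2.contourArea);k=cv2.morphologyEx(m,cv2.MORPH_OPEN,np.ones((13,13)))
cn=max(cv2.findContours(k,0,1)[0],key=cv2.contourArea);e=cv2.fitEllipse(cn);print("dish",e,onz(c,[e[0]],.03))
m=comp(c["pixels"],(105,120,40),(130,255,255),(360,230,450,300))
for cn in cv2.findContours(m,0,1)[0]:
    M=cv2.moments(cn);
    if M['m00']>4: print("blue",M['m00'],onz(c,[(M['m10']/M['m00'],M['m01']/M['m00'])],.03))
o=sensors.get_obs();print(R.from_quat(o["tool_rot"]).as_matrix().round(3))
```

```text
spoon top [0.43848064 0.32170534 0.14315024] 0.013247201044367688
stand ((212.5, 291.0), (26.0, 27.0), 90.0) [[0.43648991 0.32843309 0.042     ]]
[[0.47385291 0.36785942 0.042     ]
 [0.47375853 0.28987804 0.042     ]
 [0.3992647  0.2891902  0.042     ]
 [0.39929901 0.36691992 0.042     ]]
bowl ((294.59796142578125, 277.47686767578125), (44.03710174560547, 46.1330680847168), 52.76931381225586) [[0.47464207 0.09185377 0.055     ]]
dish ((392.47021484375, 257.04803466796875), (31.573453903198242, 38.2959098815918), 1.323620080947876) [[ 0.5337117  -0.19112718  0.03      ]]
blue 41.0 [[ 0.46828653 -0.20071561  0.03      ]]
[[-0.939  0.345 -0.   ]
 [ 0.345  0.939 -0.   ]
 [-0.    -0.    -1.   ]]
```

Request:
{"op": "apply_moves", "data": {
  "plan": [-0.07,0.002,-0.005,0,0,0.3,-0.14,0.004,-0.01,0,0,0.6,-0.21,0.006,-0.015,0,0,0.9,-0.282,0.009,-0.02,0,0,1.219,-0.282,0.009,-0.02,0,0,1.219,-0.282,0.009,-0.02,0,0,1.219,-0.282,0.009,-0.02,0,0,1.219,-0.282,0.009,-0.02,0,0,1.219,-0.282,0.009,-0.02,0,0,1.219,-0.282,0.009,-0.02,0,0,1.219,-0.282,0.009,-0.02,0,0,1.219,-0.282,0.009,-0.02,0,0,1.219]
}}

```text
clock: 1.35
eef_pos: [0.4401, 0.3806, 0.2511]
tool_rot: [0.706, 0.708, -0.0, -0.0]
ft_force: [0.0, 0.0, -0.1]
grip_width: 0.0854
```

Run:
```python
from h import *
o=sensors.get_obs();print(o["eef_pos"],R.from_quat(o["tool_rot"]).as_matrix().round(3),o["joint_pos"].round(3))
c=optics.camera("wrist");save(c["pixels"],"w2.png");t=optics.camera("top");save(t["pixels"],"t2.png",(250,200,450,320),4)
```

```text
[0.44014358 0.38055678 0.25112555] [[-0.002  1.    -0.   ]
 [ 1.     0.002 -0.   ]
 [-0.    -0.    -1.   ]] [0.713 0.401 0.281 1.451 0.    2.281]
```

View pics/w2.png

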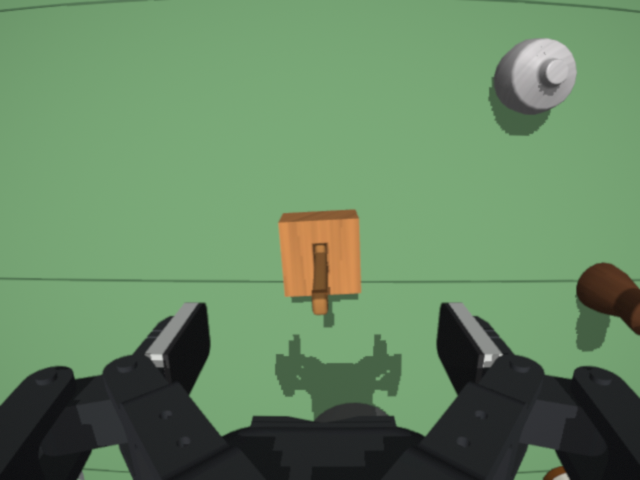

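View pics/t2.png

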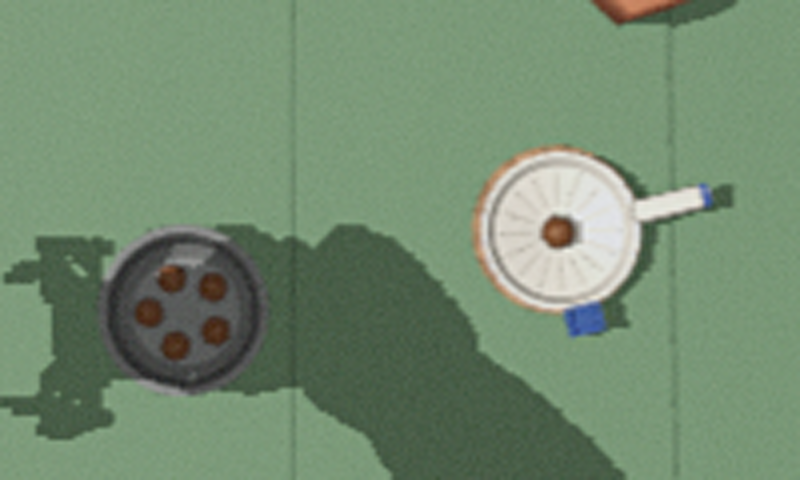

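Run:
```python
from h import *
o=sensors.get_obs();c=optics.camera("wrist");save(c["pixels"],"w2z.png",(260,195,380,330),5)
print("top",onz(c,[(320,309)],.148,o),"slot",onz(c,[(320,247)],.042,o))
print(onz(c,[(280,217),(357,212),(360,292),(286,296)],.042,o))
t=optics.camera("top");f=(np.array([[558,232],[703,197],[587,320]])/4+[250,200]);print("nutmeg",onz(t,f[:1],.025),"handle end",onz(t,f[1:2],.035),"spout",onz(t,f[2:],.03))
f=np.array([[185,309],[559,230]])/4+[250,200];print("bowl c",onz(t,f[:1],.055),"dish c",onz(t,f[1:],.03))
```

```text
top [[0.43806909 0.33001531 0.148     ]] slot [[0.43738519 0.34211519 0.042     ]]
[[0.4004184  0.37106328 0.042     ]
 [0.47145224 0.37590398 0.042     ]
 [0.47652639 0.29606213 0.042     ]
 [0.40399126 0.29167313 0.042     ]]
nutmeg [[ 0.53123606 -0.18303624  0.025     ]] handle end [[ 0.55580544 -0.28739232  0.035     ]] spout [[ 0.46718845 -0.20273353  0.03      ]]
bowl c [[0.47527925 0.08713868 0.055     ]] dish c [[ 0.53241936 -0.18321072  0.03      ]]
```

View pics/w2z.png

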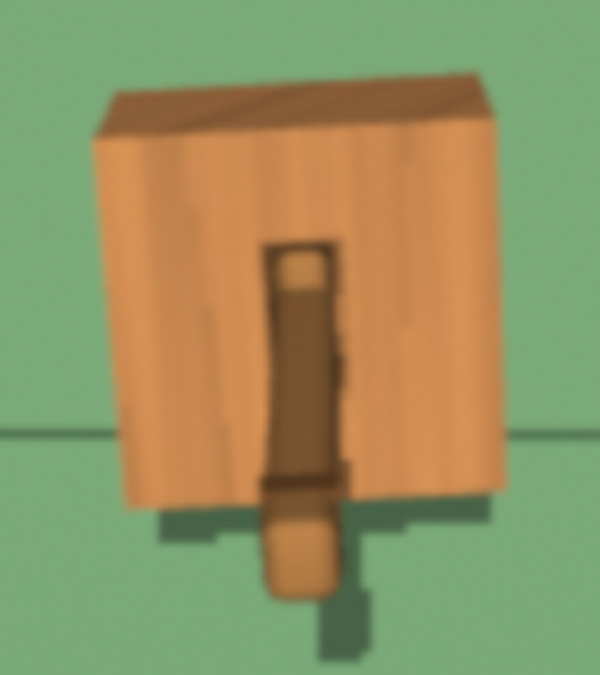

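Request:
{"op": "apply_moves", "data": {
  "plan": [-0.016,-0.001,0,0,0,-0.02,-0.032,-0.001,0,0,0,-0.04,-0.049,-0.002,0.01,0,0,-0.058,-0.049,-0.002,0.035,0,0,-0.058,-0.049,-0.002,0.06,0,0,-0.058,-0.049,-0.002,0.085,0,0,-0.058,-0.049,-0.002,0.11,0,0,-0.058,-0.049,-0.002,0.13,0,0,-0.058,-0.049,-0.002,0.142,0,0,-0.058,-0.049,-0.002,0.142,0,0,-0.058]
}}

```text
clock: 2.38
eef_pos: [0.436, 0.3303, 0.1062]
tool_rot: [0.686, 0.728, -0.003, -0.001]
ft_force: [0.3, 0.2, -1.3]
grip_width: 0.0855
```

Run:
```python
from h import *
o=sensors.get_obs();print(o["eef_pos"],o["ft_force"].round(2))
c=optics.camera("wrist");save(c["pixels"],"w3.png")
```

```text
[0.43596616 0.33029952 0.10618859] [ 0.29  0.18 -1.28]
```

View pics/w3.png

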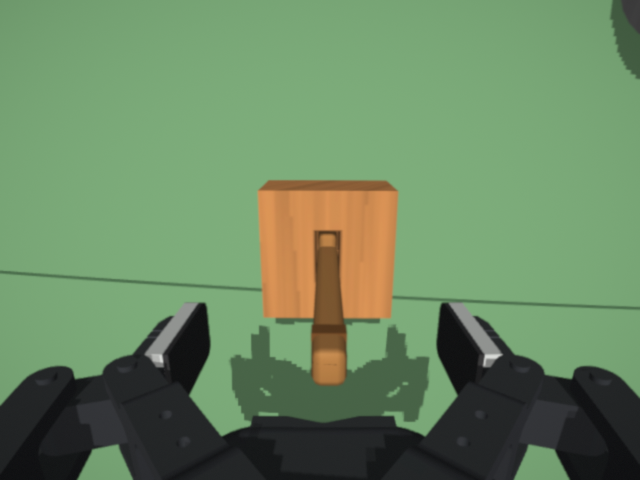

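Run:
```python
from h import *
o=sensors.get_obs();c=optics.camera("wrist")
p=onz(c,[(329,367)],.148,o);print(p, R.from_quat(o["tool_rot"]).inv().apply(p-o["eef_pos"]),R.from_quat(o["tool_rot"]).as_matrix().round(3))
```

```text
[[0.43882962 0.3317624  0.148     ]] [[ 0.0005218   0.00179414 -0.0400187 ]] [[-0.059  0.998 -0.003]
 [ 0.998  0.059 -0.002]
 [-0.002 -0.003 -1.   ]]
```

Request:
{"op": "apply_moves", "data": {
  "plan": [0.0005,0.002,0,0,0,0,0.0005,0.002,0,0,0,0]
}}

```text
clock: 2.65
eef_pos: [0.4413, 0.3332, 0.1109]
tool_rot: [0.686, 0.727, 0.002, 0.0]
ft_force: [0.6, -0.9, -0.4]
grip_width: 0.0852
```

Request:
{"op": "apply_moves", "data": {
  "plan": [0,0,0,0,0,0,0,0,0,0,0,0,0,0,0,0,0,0,0,0,0,0,0,0,0,0,0,0,0,0,0,0,0,0,0,0,0,0,0,0,0,0,0,0,0,0,0,0],
  "grip": 0.0
}}

```text
clock: 3.32
eef_pos: [0.4397, 0.3323, 0.1094]
tool_rot: [0.686, 0.727, -0.0, -0.0]
ft_force: [-1.1, -0.1, 1.5]
grip_width: 0.0103
```

Run:
```python
from h import *
o=sensors.get_obs();print(o["eef_pos"],o["ft_force"].round(2),o["ft_torque"].round(3),o["grip_width"])
```

```text
[0.43973937 0.33225313 0.10940264] [-1.11 -0.12  1.51] [-0.026  0.393 -0.046] 0.010331644363322316
```

Request:
{"op": "apply_moves", "data": {
  "plan": [0,0,-0.004,0,0,0,0,0,-0.012,0,0,0,0,0,-0.022,0,0,0,0,0,-0.034,0,0,0,0,0,-0.046,0,0,0,0,0,-0.058,0,0,0,0,0,-0.07,0,0,0,0,0,-0.08,0,0,0,0,0,-0.084,0,0,0,0,0,-0.084,0,0,0]
}}

```text
clock: 4.15
eef_pos: [0.4409, 0.3328, 0.1951]
tool_rot: [0.686, 0.727, 0.002, 0.0]
ft_force: [-0.2, -0.5, -0.3]
grip_width: 0.0101
```

Request:
{"op": "apply_moves", "data": {
  "plan": [-0.01,0,0,0,0,0.005,-0.03,0.003,0,0,0,0.015,-0.055,0.008,0,0,0,0.03,-0.08,0.013,0,0,0,0.045,-0.105,0.018,0,0,0,0.058,-0.13,0.023,0,0,0,0.058,-0.15,0.027,0,0,0,0.058,-0.165,0.03,0,0,0,0.058,-0.17,0.03,0,0,0,0.058,-0.17,0.03,0,0,0,0.058,-0.17,0.03,0,0,0,0.058]
}}

```text
clock: 5.07
eef_pos: [0.4794, 0.1641, 0.1928]
tool_rot: [0.707, 0.707, -0.0, -0.0]
ft_force: [-0.1, 0.9, -0.7]
grip_width: 0.0106
```

Run:
```python
from h import *
o=sensors.get_obs();print(o["eef_pos"],o["ft_force"].round(2),o["ft_torque"].round(3),o["grip_width"],R.from_quat(o["tool_rot"]).as_matrix().round(3))
c=optics.camera("wrist");save(c["pixels"],"w4.png")
o=sensors.get_obs();print(o["eef_pos"])
s=optics.camera("scene");save(s["pixels"],"s4.png",(250,100,420,260),4)
```

```text
[0.47940205 0.16413715 0.19282695] [-0.07  0.88 -0.74] [ 0.024  0.006 -0.017] 0.010605915835813853 [[ 0.001  1.    -0.001]
 [ 1.    -0.001  0.   ]
 [ 0.    -0.001 -1.   ]]
[0.47947132 0.16463551 0.19296249]
```

View pics/w4.png

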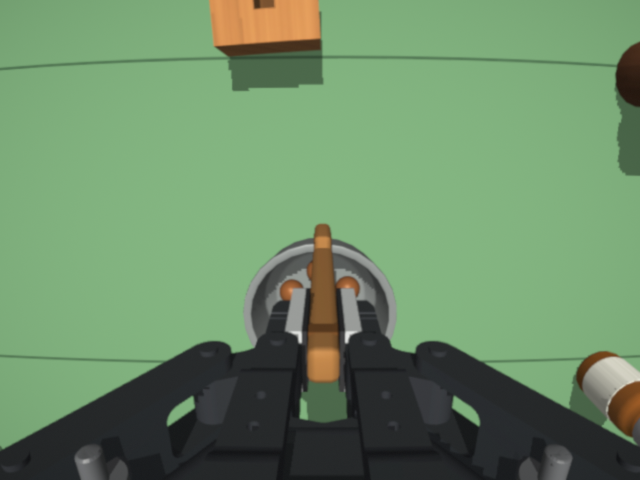

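View pics/s4.png

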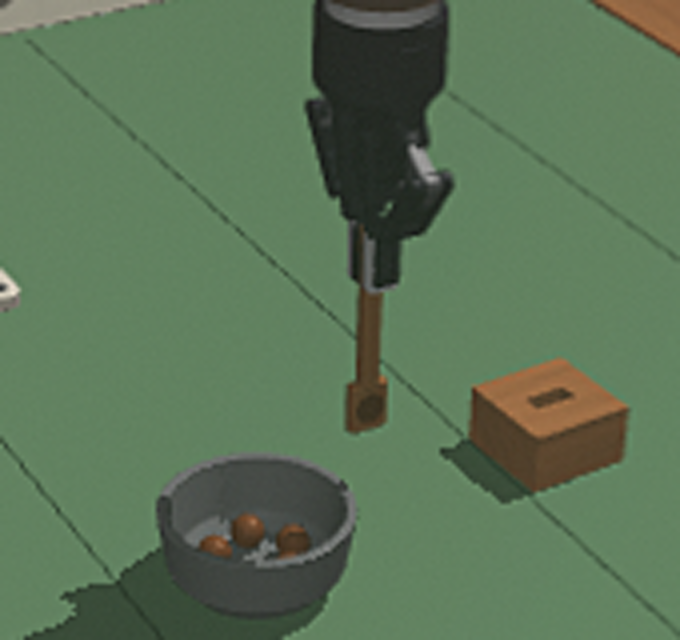

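Run:
```python
from h import *
from scipy.optimize import least_squares
o=sensors.get_obs();c=optics.camera("wrist");save(c["pixels"],"w4z.png",(230,220,410,400),4)
def fitc(p):
    return least_squares(lambda v:np.hypot(p[:,0]-v[0],p[:,1]-v[1])-v[2],[.475,.087,.06],loss="soft_l1",f_scale=.001).x
im=c["pixels"];hsv=cv2.cvtColor(im,cv2.COLOR_RGB2HSV)
m=((hsv[:,:,1]<45)&(hsv[:,:,2]>110)&(hsv[:,:,2]<215)).astype(np.uint8);m[:225]=0;m[:,:235]=0;m[:,405:]=0;m[345:]=0
ys,xs=np.nonzero(m);p=onz(c,np.c_[xs,ys],.055,o)[:,:2]
r=np.hypot(p[:,0]-.475,p[:,1]-.087);p=p[(r>.05)&(r<.068)];v=fitc(p);print("wrist bowl",len(p),v)
for n in ("top",):
    t=optics.camera(n);im=t["pixels"]
# scene: rim
s=optics.camera("scene");print(proj(s,[[.475,.087,.055]]))
th=np.linspace(0,2*np.pi,60)
for cam,nm,oo,bx in((c,"ov_w.png",o,(230,220,410,400)),(s,"ov_s.png",None,(270,190,360,270)),(t,"ov_t.png",None,(260,240,330,320))):
    im=cam["pixels"].copy()
    big=cv2.resize(im,None,fx=4,fy=4,interpolation=cv2.INTER_CUBIC)
    for rr in(.055,.062):
        q=proj(cam,np.c_[v[0]+rr*np.cos(th),v[1]+rr*np.sin(th),0*th+.055],oo)
        cv2.polylines(big,[((q+.5)*4).astype(np.int32)],True,(255,0,0),1)
    cv2.imwrite("pics/"+nm,big[bx[1]*4:bx[3]*4,bx[0]*4:bx[2]*4,::-1])
a=cv2.imread("pics/ov_s.png");b=cv2.imread("pics/ov_t.png");w=np.zeros((320,660,3),np.uint8);w[:a.shape[0],:a.shape[1]]=a;w[:b.shape[0],370:370+b.shape[1]]=b;cv2.imwrite("pics/ov.png",w)
```

```text
wrist bowl 2044 [0.47649512 0.08982274 0.05804457]
[[313.28300122 225.45609172]]
```

View pics/ov_w.png

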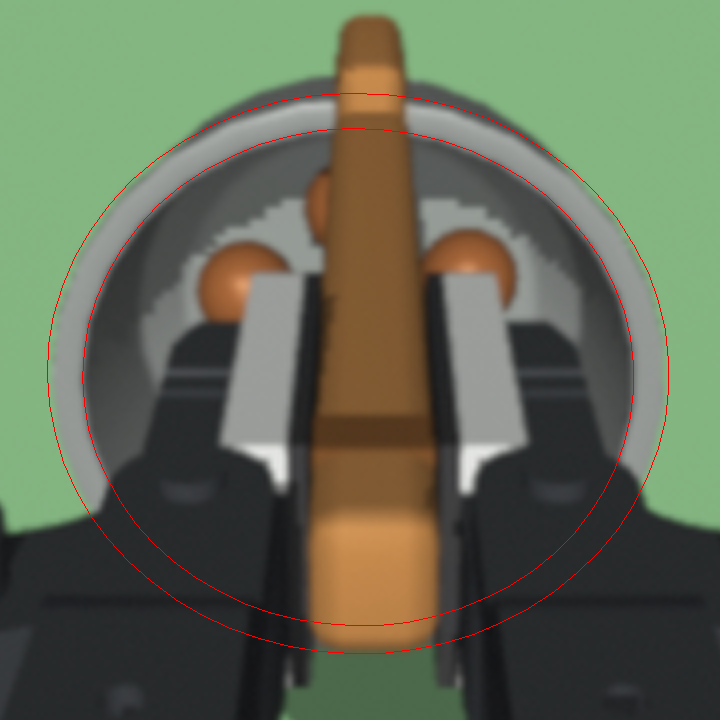

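View pics/ov.png

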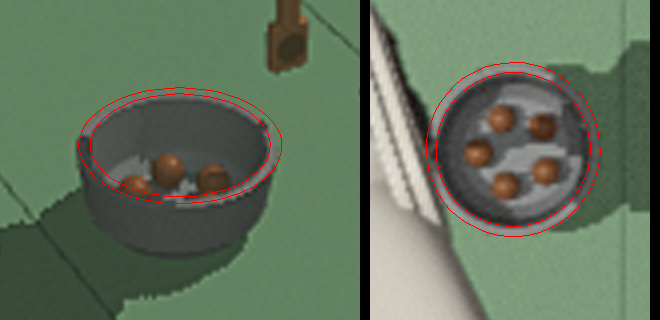

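Run:
```python
from h import *
o=sensors.get_obs();c=optics.camera("wrist");s=optics.camera("scene")
Rm=R.from_quat(o["tool_rot"]);P=lambda L:Rm.apply(L)+o["eef_pos"]
L=np.array([[x,y,z] for z in(.101,.067) for x in(-.013,.013) for y in(-.005,.005)]+[[0,0,-.039]])
print(proj(c,P(L),o).round(1));print(((proj(c,P(L),o)-[230,220])*4).round(0))
print(((proj(s,P(L))-[250,100])*4).round(0));print(o["eef_pos"])
```

```text
[[315.3 258.6]
 [330.4 258.6]
 [315.  220.2]
 [330.7 220.2]
 [314.2 277.8]
 [331.6 277.8]
 [313.9 234.2]
 [331.9 234.2]
 [323.1 366.5]]
[[341. 154.]
 [402. 154.]
 [340.   1.]
 [403.   1.]
 [337. 231.]
 [406. 231.]
 [336.  57.]
 [407.  57.]
 [372. 586.]]
[[347. 423.]
 [355. 431.]
 [384. 413.]
 [392. 421.]
 [348. 376.]
 [357. 384.]
 [385. 366.]
 [394. 373.]
 [376. 219.]]
[0.47965955 0.1651433  0.19322176]
```

Request:
{"op": "apply_moves", "data": {
  "plan": [-0.01,-0.001,0,0,0,0,-0.025,-0.002,0,0,0,0,-0.042,-0.003,0,0,0,0,-0.058,-0.004,0,0,0,0,-0.07,-0.005,0,0,0,0,-0.0745,-0.005,0,0,0,0,-0.0745,-0.005,0.01,0,0,0,-0.0745,-0.005,0.022,0,0,0,-0.0745,-0.005,0.034,0,0,0,-0.0745,-0.005,0.042,0,0,0,-0.0745,-0.005,0.042,0,0,0,-0.0745,-0.005,0.042,0,0,0]
}}

```text
clock: 6.42
eef_pos: [0.4744, 0.0901, 0.1506]
tool_rot: [0.707, 0.707, -0.001, -0.0]
ft_force: [0.6, 0.4, -0.4]
grip_width: 0.0103
```

Run:
```python
from h import *
o=sensors.get_obs();print(o["eef_pos"],o["ft_force"].round(2),o["ft_torque"].round(3),o["grip_width"])
c=optics.camera("wrist");s=optics.camera("scene");t=optics.camera("top")
a=cv2.resize(c["pixels"][200:400,220:420],None,fx=2,fy=2);b=cv2.resize(s["pixels"][170:260,270:360],None,fx=4,fy=4,interpolation=cv2.INTER_CUBIC)
w=np.zeros((400,780,3),np.uint8);w[:400,:400]=a;w[:360,410:770]=b;save(w,"c5.png")
Rm=R.from_quat(o["tool_rot"]);P=lambda L:Rm.apply(L)+o["eef_pos"]
print(P(np.array([[-.003,0,.101]])))
```

```text
[0.47442197 0.09010529 0.15063029] [ 0.56  0.39 -0.39] [ 0.018 -0.063 -0.056] 0.010326072113191332
[[0.47426556 0.08708799 0.04963093]]
```

View pics/c5.png

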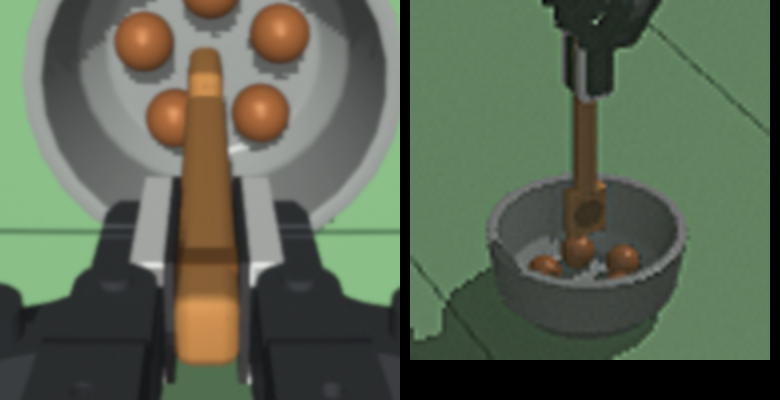

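Run:
```python
from h import *
o=sensors.get_obs();c=optics.camera("wrist")
f=np.array([[144,42],[280,32],[210,-5],[172,118],[260,112]])/2+[220,200]
print(onz(c,f,.019,o).round(4))
```

```text
[[0.4533 0.095  0.019 ]
 [0.5025 0.0987 0.019 ]
 [0.4772 0.1122 0.019 ]
 [0.4631 0.0659 0.019 ]
 [0.4959 0.0683 0.019 ]]
```

Request:
{"op": "apply_moves", "data": {
  "plan": [0,0.0035,0,0,0,0,0,0.0035,0.005,0,0,0,0,0.0035,0.011,0,0,0,0,0.0035,0.017,0,0,0,0,0.0035,0.023,0,0,0,0,0.0035,0.029,0,0,0,0,0.0035,0.034,0,0,0,0,0.0035,0.037,0,0,0,0,0.0035,0.037,0,0,0]
}}

```text
clock: 7.37
eef_pos: [0.4777, 0.0897, 0.1133]
tool_rot: [0.707, 0.707, -0.001, -0.001]
ft_force: [1.1, 0.1, -0.0]
grip_width: 0.0102
```

Run:
```python
from h import *
o=sensors.get_obs();print(o["eef_pos"],o["ft_force"].round(2),o["ft_torque"].round(3),o["grip_width"])
c=optics.camera("wrist");s=optics.camera("scene")
a=cv2.resize(c["pixels"][150:400,195:445],None,fx=1.6,fy=1.6);b=cv2.resize(s["pixels"][170:260,270:360],None,fx=4,fy=4,interpolation=cv2.INTER_CUBIC)
w=np.zeros((400,780,3),np.uint8);w[:400,:400]=a;w[:360,410:770]=b;save(w,"c6.png")
```

```text
[0.47773377 0.08965958 0.11331702] [ 1.11  0.09 -0.03] [-0.011  0.005  0.017] 0.010164898847668238
```

View pics/c6.png

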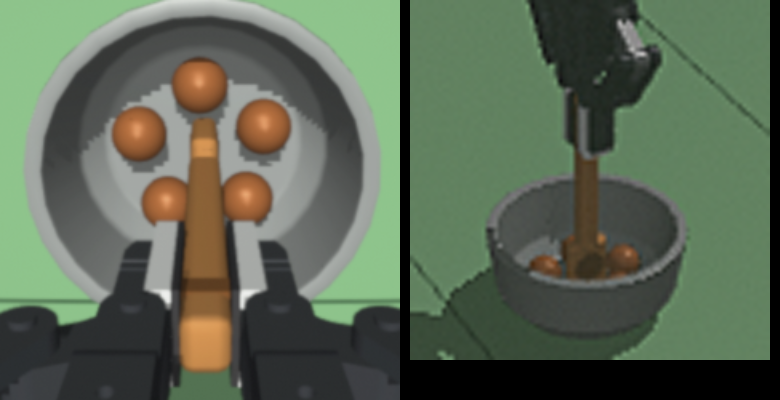

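Request:
{"op": "apply_moves", "data": {
  "plan": [0.0005,0.003,0,0,0,0,0.001,0.006,0,0,0,0,0.0013,0.0085,0,0,0,0,0.0013,0.0103,0,0,0,0]
}}

```text
clock: 7.8
eef_pos: [0.4895, 0.0912, 0.1146]
tool_rot: [0.707, 0.707, 0.0, 0.0]
ft_force: [-0.2, 0.4, -1.2]
grip_width: 0.0099
```

Request:
{"op": "apply_moves", "data": {
  "plan": [0.0041,-0.0004,0,0,0,0,0.008,-0.0017,0,0,0,0,0.0113,-0.0038,0,0,0,0,0.0139,-0.0065,0,0,0,0,0.0155,-0.0096,0,0,0,0,0.016,-0.013,0,0,0,0,0.0155,-0.0164,0,0,0,0,0.0139,-0.0195,0,0,0,0,0.0113,-0.0222,0,0,0,0,0.008,-0.0243,0,0,0,0,0.0041,-0.0256,0,0,0,0,0,-0.026,0,0,0,0]
}}

```text
clock: 8.8
eef_pos: [0.4615, 0.0912, 0.114]
tool_rot: [0.707, 0.707, -0.0, -0.001]
ft_force: [0.7, 0.1, -1.0]
grip_width: 0.0101
```

```bash
cat > look.py <<'E'
from h import *
import sys
o=sensors.get_obs();print(o["clock"],o["eef_pos"],o["ft_force"].round(2),o["ft_torque"].round(3),o["grip_width"])
c=optics.camera("wrist");s=optics.camera("scene")
a=cv2.resize(c["pixels"][150:400,195:445],None,fx=1.6,fy=1.6);b=cv2.resize(s["pixels"][160:260,265:365],None,fx=3.8,fy=3.8,interpolation=cv2.INTER_CUBIC)
w=np.zeros((400,800,3),np.uint8);w[:400,:400]=a;w[:380,410:790]=b;save(w,sys.argv[1])
E
python3 look.py c7.png
```

```text
8.8 [0.46150827 0.09123577 0.11396553] [ 0.73  0.06 -1.02] [ 0.015 -0.012 -0.001] 0.010147922838597051
```

View pics/c7.png

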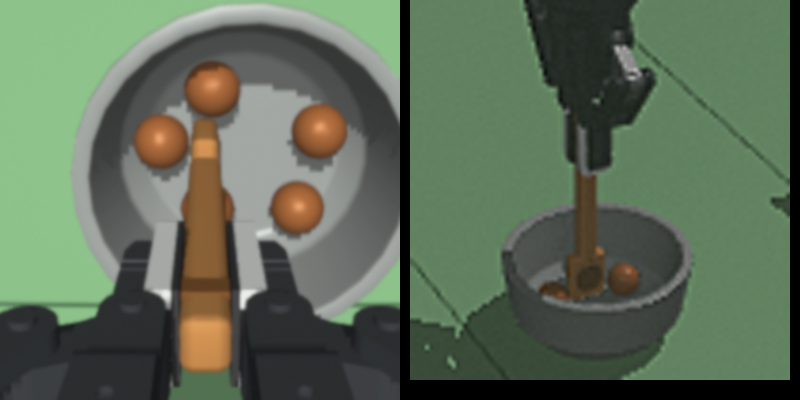

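Request:
{"op": "apply_moves", "data": {
  "plan": [-0.0041,0.0004,0,0,0,0,-0.008,0.0017,0,0,0,0,-0.0113,0.0038,0,0,0,0,-0.0139,0.0065,0,0,0,0,-0.0155,0.0096,0,0,0,0,-0.016,0.013,0,0,0,0,-0.0155,0.0164,0,0,0,0,-0.0139,0.0195,0,0,0,0,-0.0113,0.0222,0,0,0,0,-0.008,0.0243,0,0,0,0,-0.0041,0.0256,0,0,0,0,0,0.026,0,0,0,0]
}}

```text
clock: 9.9
eef_pos: [0.4887, 0.0913, 0.1141]
tool_rot: [0.707, 0.707, -0.0, 0.0]
ft_force: [0.9, -0.1, -0.7]
grip_width: 0.0103
```

```bash
python3 look.py c8.png
```

```text
9.9 [0.48872924 0.0912544  0.11407365] [ 0.86 -0.07 -0.69] [0.012 0.    0.053] 0.010332510003660733
```

View pics/c8.png

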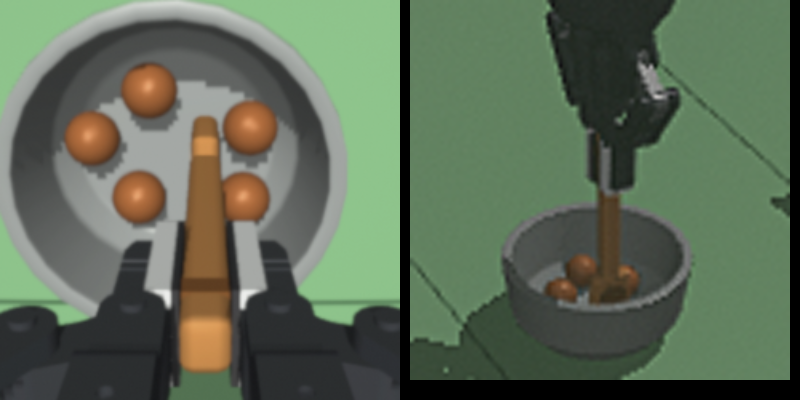

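Request:
{"op": "apply_moves", "data": {
  "plan": [0.0047,0.0025,0,0,0,0,0.009,0.0009,0,0,0,0,0.0127,-0.0017,0,0,0,0,0.0156,-0.005,0,0,0,0,0.0174,-0.0089,0,0,0,0,0.018,-0.013,0,0,0,0,0.0174,-0.0171,0,0,0,0,0.0156,-0.021,0,0,0,0,0.0127,-0.0243,0,0,0,0,0.009,-0.0269,0,0,0,0,0.0047,-0.0285,0,0,0,0,0,-0.029,0,0,0,0]
}}

```text
clock: 11.0
eef_pos: [0.4594, 0.0906, 0.1145]
tool_rot: [0.707, 0.707, 0.0, -0.0]
ft_force: [0.7, -0.2, -0.4]
grip_width: 0.0104
```

```bash
python3 look.py c9.png
```

```text
11.0 [0.45940049 0.09058856 0.11453639] [ 0.72 -0.18 -0.42] [ 0.037 -0.171  0.027] 0.010384462136393172
```

View pics/c9.png

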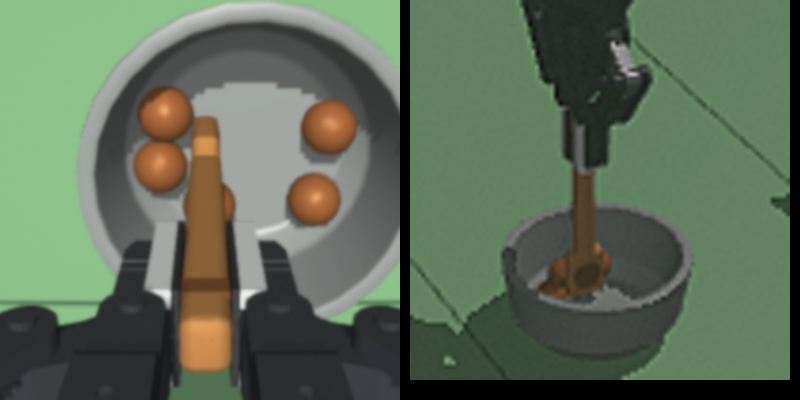

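Request:
{"op": "apply_moves", "data": {
  "plan": [-0.0047,0.0005,0,0,0,0,-0.009,0.0021,0,0,0,0,-0.0127,0.0047,0,0,0,0,-0.0156,0.008,0,0,0,0,-0.0174,0.0119,0,0,0,0,-0.018,0.016,0,0,0,0,-0.0174,0.0201,0,0,0,0,-0.0156,0.024,0,0,0,0,-0.0127,0.0273,0,0,0,0,-0.009,0.0299,0,0,0,0,-0.0047,0.0315,0,0,0,0,0,0.032,0,0,0,0]
}}

```text
clock: 12.1
eef_pos: [0.4918, 0.0913, 0.1141]
tool_rot: [0.707, 0.707, -0.0, -0.0]
ft_force: [0.3, 0.1, -1.0]
grip_width: 0.01
```

Request:
{"op": "apply_moves", "data": {
  "plan": [0.0047,-0.0005,0,0,0,0,0.009,-0.0021,0,0,0,0,0.0127,-0.0047,0,0,0,0,0.0156,-0.008,0,0,0,0,0.0174,-0.0119,0,0,0,0,0.018,-0.016,0,0,0,0,0.0174,-0.0201,0,0,0,0,0.0156,-0.024,0,0,0,0,0.0127,-0.0273,0,0,0,0,0.009,-0.0299,0,0,0,0,0.0047,-0.0315,0,0,0,0,0,-0.032,0,0,0,0]
}}

```text
clock: 13.1
eef_pos: [0.4595, 0.0905, 0.1144]
tool_rot: [0.707, 0.707, 0.0, 0.0]
ft_force: [0.9, -0.7, -0.3]
grip_width: 0.0104
```

```bash
python3 look.py c10.png
```

```text
13.1 [0.45948415 0.09049735 0.11439449] [ 0.91 -0.72 -0.27] [ 0.023 -0.115 -0.032] 0.010419057161383858
```

View pics/c10.png

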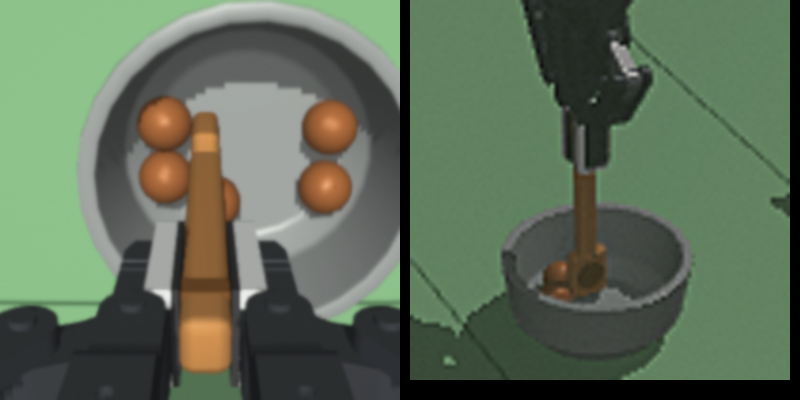

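Request:
{"op": "apply_moves", "data": {
  "plan": [-0.0047,0.0005,0,0,0,0,-0.009,0.0021,0,0,0,0,-0.0127,0.0047,0,0,0,0,-0.0156,0.008,0,0,0,0,-0.0174,0.0119,0,0,0,0,-0.018,0.016,0,0,0,0,-0.0174,0.0201,0,0,0,0,-0.0156,0.024,0,0,0,0,-0.0127,0.0273,0,0,0,0,-0.009,0.0299,0,0,0,0,-0.0047,0.0315,0,0,0,0,0,0.032,0,0,0,0]
}}

```text
clock: 14.2
eef_pos: [0.4918, 0.0913, 0.1141]
tool_rot: [0.707, 0.707, -0.0, 0.0]
ft_force: [0.2, -0.3, -0.3]
grip_width: 0.0102
```

```bash
python3 look.py c11.png
```

```text
14.2 [0.49180423 0.09131986 0.11408195] [ 0.17 -0.26 -0.29] [ 0.023 -0.002 -0.034] 0.01021930741294378
```

View pics/c11.png

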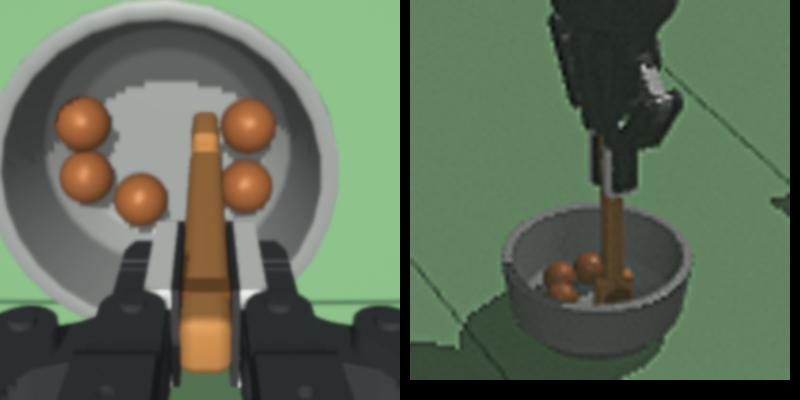

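Request:
{"op": "apply_moves", "data": {
  "plan": [0.002,-0.004,-0.002,0,0,0,0.004,-0.008,-0.005,0,0,0,0.007,-0.013,-0.008,0,0,0,0.009,-0.0168,-0.009,0,0,0,0.009,-0.0168,-0.009,0,0,0]
}}

```text
clock: 14.72
eef_pos: [0.474, 0.1005, 0.1239]
tool_rot: [0.707, 0.707, 0.0, 0.0]
ft_force: [-0.4, -0.0, -0.4]
grip_width: 0.0099
```

Request:
{"op": "apply_moves", "data": {
  "plan": [0.005,0,0.0003,0,-0.05,0,0.0101,0,0.0008,0,-0.1,0,0.02,0,0.0026,0,-0.2,0,0.0297,0,0.0054,0,-0.3,0,0.0391,0,0.0091,0,-0.4,0,0.048,0,0.0138,0,-0.5,0,0.0565,0,0.0194,0,-0.6,0,0.0644,0,0.0257,0,-0.7,0,0.0688,0,0.0299,0,-0.76,0,0.0688,0,0.0299,0,-0.76,0,0.0688,0,0.0299,0,-0.76,0]
}}

```text
clock: 15.63
eef_pos: [0.4744, 0.1694, 0.0919]
tool_rot: [0.656, 0.657, -0.263, 0.262]
ft_force: [0.1, -0.1, -0.0]
grip_width: 0.01
```

Run:
```python
from h import *
o=sensors.get_obs();print(o["eef_pos"],o["ft_force"].round(2),o["ft_torque"].round(3),o["grip_width"],o["joint_pos"].round(2))
print(R.from_quat(o["tool_rot"]).as_matrix().round(3))
c=optics.camera("wrist");s=optics.camera("scene");t=optics.camera("top")
a=cv2.resize(c["pixels"][:,120:520],None,fx=1,fy=1);b=cv2.resize(s["pixels"][140:260,265:365],None,fx=3.8,fy=3.8,interpolation=cv2.INTER_CUBIC)
w=np.zeros((480,800,3),np.uint8);w[:480,:400]=a;w[:456,410:790]=b;save(w,"c12.png")
```

```text
[0.47435964 0.16943742 0.09185401] [ 0.09 -0.09 -0.02] [ 0.735  0.052 -0.01 ] 0.010014729650225436 [ 0.67  0.73  0.14  1.52 -0.57  2.4 ]
[[-0.003  1.    -0.001]
 [ 0.725  0.001 -0.689]
 [-0.689 -0.003 -0.725]]
```

View pics/c12.png

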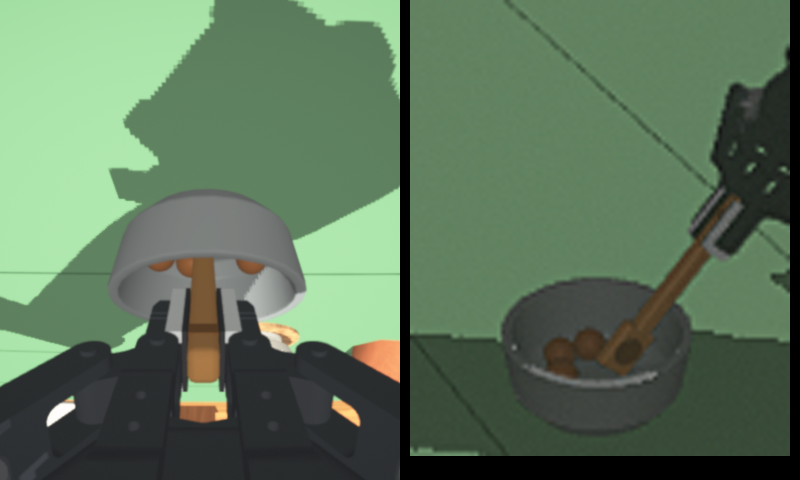

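Request:
{"op": "apply_moves", "data": {
  "plan": [0.0014,0,0.0014,0,0,0,0.0028,0,0.0029,0,0,0,0.0028,0,0.0029,0,0,0]
}}

```text
clock: 16.03
eef_pos: [0.4751, 0.1683, 0.0899]
tool_rot: [0.657, 0.656, -0.262, 0.262]
ft_force: [0.7, -0.2, -0.8]
grip_width: 0.0103
```

Request:
{"op": "apply_moves", "data": {
  "plan": [0.0014,0,0.0014,0,0,0,0.0014,0,0.0014,0,0,0,0.0014,0,0.0014,0,0,0]
}}

```text
clock: 16.28
eef_pos: [0.4752, 0.1687, 0.0889]
tool_rot: [0.657, 0.657, -0.262, 0.263]
ft_force: [-1.6, 0.8, 5.8]
grip_width: 0.01
```

Request:
{"op": "apply_moves", "data": {
  "plan": [0,0,0,0,0,0,0,0,0,0,0,0,0,0,0,0,0,0,0,0,0,0,0,0,0,0,0,0,0,0,0,0,0,0,0,0],
  "grip": 0.05
}}

```text
clock: 16.78
eef_pos: [0.4749, 0.1689, 0.0872]
tool_rot: [0.657, 0.657, -0.262, 0.262]
ft_force: [-0.1, 0.1, 0.3]
grip_width: 0.0501
```

Run:
```python
from h import *
o=sensors.get_obs();print(o["eef_pos"],o["ft_force"].round(2),o["ft_torque"].round(3),o["grip_width"])
c=optics.camera("wrist");s=optics.camera("scene")
a=c["pixels"][:,120:520];b=cv2.resize(s["pixels"][140:260,265:365],None,fx=3.8,fy=3.8,interpolation=cv2.INTER_CUBIC)
w=np.zeros((480,800,3),np.uint8);w[:480,:400]=a;w[:456,410:790]=b;save(w,"c13.png")
```

```text
[0.47485778 0.16891599 0.08722683] [-0.11  0.11  0.31] [ 0.645 -0.032  0.053] 0.05005778156438823
```

View pics/c13.png

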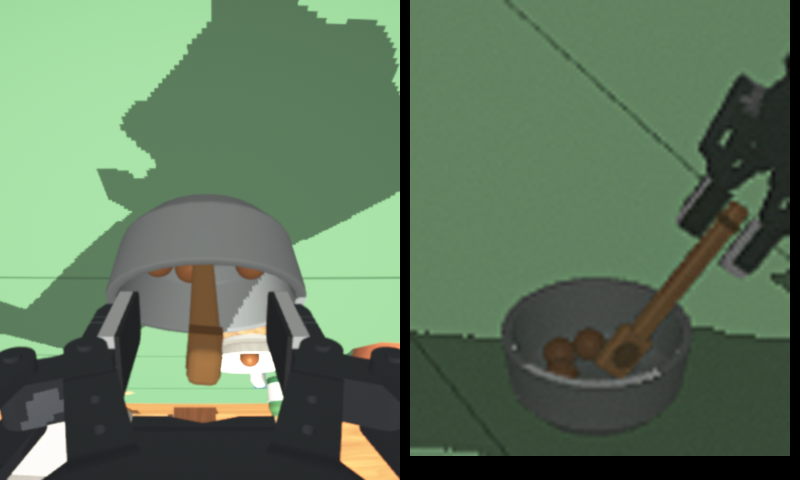

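Request:
{"op": "apply_moves", "data": {
  "plan": [0,0,-0.015,0,0,0,0,0,-0.035,0,0,0,0,0,-0.06,0,0,0,0,0,-0.085,0,0,0,-0.01,0,-0.11,0,0.1,0,-0.025,0,-0.13,0,0.2,0,-0.04,0,-0.145,0,0.32,0,-0.055,0,-0.16,0,0.44,0,-0.062,0,-0.165,0,0.56,0,-0.062,0,-0.165,0,0.68,0,-0.062,0,-0.165,0,0.76,0,-0.062,0,-0.165,0,0.76,0]
}}

```text
clock: 17.88
eef_pos: [0.4752, 0.2348, 0.2517]
tool_rot: [0.709, 0.705, 0.002, 0.0]
ft_force: [-0.4, -0.4, -0.2]
grip_width: 0.0498
```

Run:
```python
from h import *
o=sensors.get_obs();print(o["eef_pos"],o["ft_force"].round(2),o["joint_pos"].round(2))
print(R.from_quat(o["tool_rot"]).as_matrix().round(3))
s=optics.camera("scene");save(s["pixels"],"s14.png",(230,130,430,280),4)
```

```text
[0.47515699 0.23483756 0.25173221] [-0.41 -0.43 -0.21] [0.46 0.29 0.12 1.4  0.   2.03]
[[ 0.005  1.     0.003]
 [ 1.    -0.005  0.003]
 [ 0.003  0.003 -1.   ]]
```

View pics/s14.png

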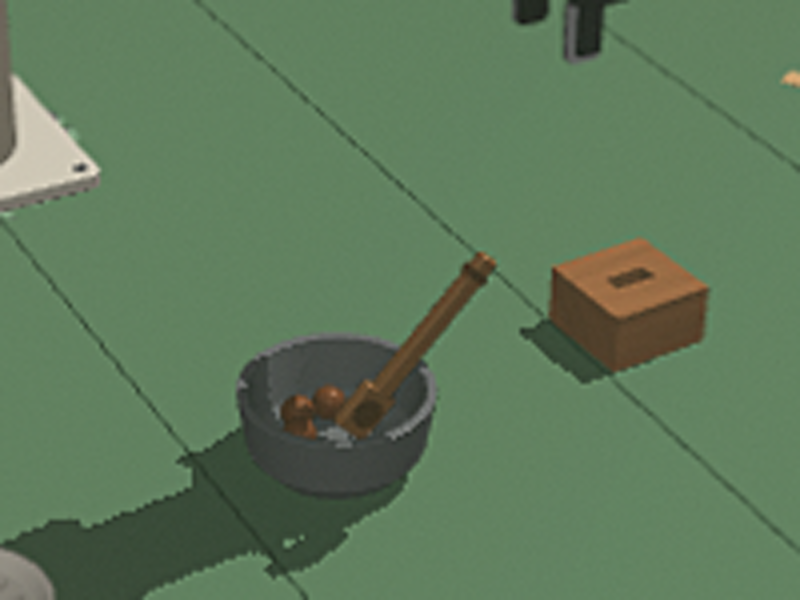

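Request:
{"op": "apply_moves", "data": {
  "plan": [-0.03,0.005,0,0,0,0,-0.07,0.012,0,0,0,-0.03,-0.11,0.02,0,0,0,-0.06,-0.15,0.027,0,0,0,-0.1,-0.19,0.034,0,0,0,-0.14,-0.23,0.041,0,0,0,-0.18,-0.27,0.048,0,0,0,-0.22,-0.31,0.055,0,0,0,-0.26,-0.35,0.062,0,0,0,-0.26,-0.385,0.067,0,0,0,-0.26,-0.415,0.07,0,0,0,-0.26,-0.415,0.07,0,0,0,-0.26]
}}

```text
clock: 18.93
eef_pos: [0.5454, -0.1819, 0.2478]
tool_rot: [0.611, 0.791, -0.002, -0.001]
ft_force: [1.1, -0.0, -0.5]
grip_width: 0.0502
```

Request:
{"op": "apply_moves", "data": {
  "plan": [0,0,0,0,0,0,0,0,0,0,0,0,0,0,0,0,0,0]
}}

```text
clock: 19.18
eef_pos: [0.545, -0.1756, 0.2492]
tool_rot: [0.609, 0.794, -0.0, -0.001]
ft_force: [0.5, 0.4, 0.7]
grip_width: 0.0499
```

Run:
```python
from h import *
import pickle
o=sensors.get_obs();print(o["eef_pos"],o["ft_force"].round(2),o["joint_pos"].round(2),R.from_quat(o["tool_rot"]).as_matrix().round(3))
c=optics.camera("wrist");save(c["pixels"],"w15.png");pickle.dump((dict(c),o),open("w15.pkl","wb"))
t=optics.camera("top");save(t["pixels"],"t15.png",(250,200,450,320),4)
```

```text
[ 0.54501663 -0.17560238  0.2492176 ] [0.54 0.41 0.65] [-0.31  0.38  0.25  1.44 -0.    1.  ] [[-0.259  0.966 -0.002]
 [ 0.966  0.259  0.   ]
 [ 0.001 -0.001 -1.   ]]
```

View pics/w15.png

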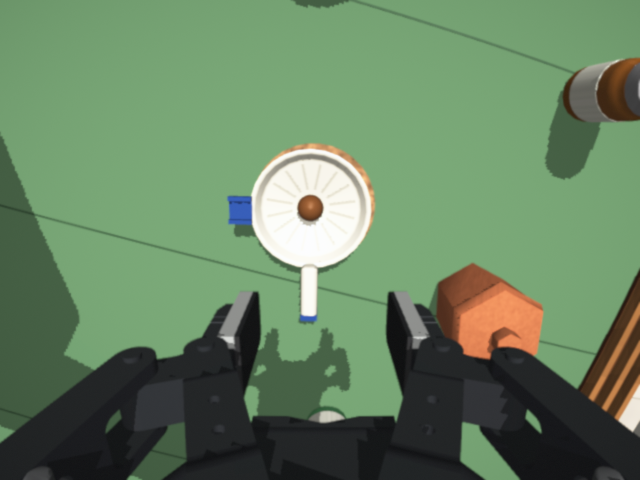

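Run:
```python
from h import *
import pickle
c,o=pickle.load(open("w15.pkl","rb"));im=c["pixels"];hsv=cv2.cvtColor(im,cv2.COLOR_RGB2HSV)
m=((hsv[:,:,1]<60)&(hsv[:,:,2]>150)).astype(np.uint8);z=np.zeros_like(m);z[140:325,225:385]=m[140:325,225:385]
k=cv2.morphologyEx(cv2.morphologyEx(z,cv2.MORPH_CLOSE,np.ones((25,25))),cv2.MORPH_OPEN,cv2.getStructuringElement(cv2.MORPH_ELLIPSE,(41,41)))
e=cv2.fitEllipse(max(cv2.findContours(k,0,1)[0],key=cv2.contourArea));dc=onz(c,[e[0]],.03,o)[0];print("dish",e,dc)
h=z.copy();h[:275]=0;ys,xs=np.nonzero(h);print(xs.min(),xs.max(),ys.min(),ys.max())
rows=range(275,312,4);p=np.array([[xs[ys==r].mean(),r] for r in rows]);q=onz(c,p,.042,o);d=q[-1]-q[0]
print("handle line",q[[0,-1]],np.degrees(np.arctan2(d[1],d[0])))
b=cv2.inRange(hsv,(105,120,40),(130,255,255));
for cn in cv2.findContours(b,0,1)[0]:
    M=cv2.moments(cn)
    if M["m00"]>20: u=(M['m10']/M['m00'],M['m01']/M['m00']);w=onz(c,[u],.032,o)[0];print("blue",u,w,np.degrees(np.arctan2(*(w-dc)[[1,0]])))
n=cv2.inRange(hsv,(3,100,20),(18,255,220));n[:190]=0;n[228:]=0;n[:,:290]=0;n[:,330:]=0;M=cv2.moments(n);u=(M['m10']/M['m00'],M['m01']/M['m00']);print("nutmeg",u,onz(c,[u],.025,o))
print(onz(c,[(308.5,322)],.031,o))
print("bowl from dish deg",np.degrees(np.arctan2(.088-dc[1],.475-dc[0])))
Rm=R.from_quat(o["tool_rot"])
```

```text
dish ((310.1205139160156, 208.28375244140625), (118.88577270507812, 120.42893981933594), 119.47818756103516) [ 0.53401213 -0.18195745  0.03      ]
234 317 275 315
handle line [[ 0.54856546 -0.24289936  0.042     ]
 [ 0.55850922 -0.27966626  0.042     ]] -74.86616947383988
blue (307.6078431372549, 318.2450980392157) [ 0.56007543 -0.29289136  0.032     ] -76.77846741579218
blue (239.58170515097692, 210.0509177027827) [ 0.47008548 -0.20035098  0.032     ] -163.9479562693406
nutmeg (309.88817204301074, 207.4731182795699) [[ 0.53369824 -0.18227899  0.025     ]]
[[ 0.56211796 -0.2973319   0.031     ]]
bowl from dish deg 102.33077061413903
```

View pics/t15.png

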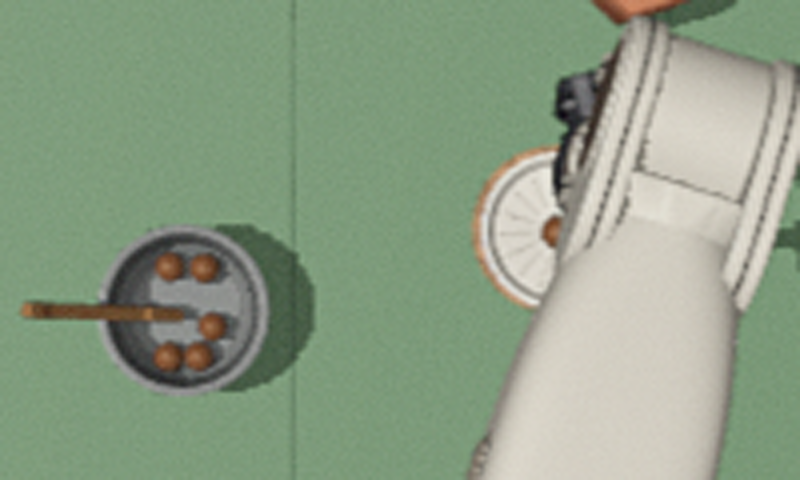

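Request:
{"op": "apply_moves", "data": {
  "plan": [-0.015,-0.002,0.01,0,0,0,-0.035,-0.005,0.03,0,0,0,-0.055,-0.008,0.055,0,0,0,-0.075,-0.011,0.08,0,0,0,-0.086,-0.013,0.105,0,0,0,-0.086,-0.013,0.125,0,0,0,-0.086,-0.013,0.14,0,0,0,-0.086,-0.013,0.15,0,0,0,-0.086,-0.013,0.15,0,0,0,-0.086,-0.013,0.15,0,0,0,-0.086,-0.013,0.15,0,0,0,-0.086,-0.013,0.15,0,0,0]
}}

```text
clock: 20.28
eef_pos: [0.5556, -0.264, 0.1014]
tool_rot: [0.609, 0.793, 0.0, 0.002]
ft_force: [0.2, -0.4, -0.2]
grip_width: 0.0499
```

Run:
```python
from h import *
import pickle
o=sensors.get_obs();print(o["eef_pos"],o["ft_force"].round(2),R.from_quat(o["tool_rot"]).as_matrix().round(3))
c=optics.camera("wrist");save(c["pixels"],"w16.png");pickle.dump((dict(c),o),open("w16.pkl","wb"))
Rm=R.from_quat(o["tool_rot"])
for g in ([.5547,-.2637,.0125],):
    print("to go",Rm.inv().apply(np.array(g)-o["eef_pos"]).round(4))
o=sensors.get_obs();print(o["eef_pos"])
```

```text
[ 0.55555738 -0.26402978  0.1013883 ] [ 0.18 -0.39 -0.24] [[-0.258  0.966  0.003]
 [ 0.966  0.258 -0.001]
 [-0.002  0.002 -1.   ]]
to go [ 0.0007 -0.0009  0.0889]
[ 0.55547792 -0.26401027  0.10133415]
```

View pics/w16.png

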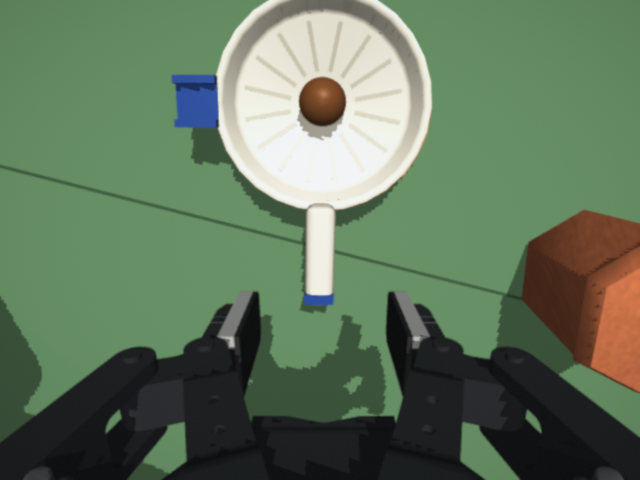

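Run:
```python
from h import *
import pickle
c,o=pickle.load(open("w16.pkl","rb"));im=c["pixels"];hsv=cv2.cvtColor(im,cv2.COLOR_RGB2HSV)
m=((hsv[:,:,1]<60)&(hsv[:,:,2]>150))
p=[]
for r in range(225,290,5):
    x=np.nonzero(m[r,290:350])[0]+290;p.append([x.mean(),r])
q=onz(c,p,.042,o);Rm=R.from_quat(o["tool_rot"]);l=Rm.inv().apply(q-o["eef_pos"]);print(l[[0,6,-1]].round(4));d=l[-1]-l[0];print("deg off",np.degrees(np.arctan2(d[1],-d[0])))
d=q[-1]-q[0];print(np.degrees(np.arctan2(d[1],d[0])))
print("blue end",Rm.inv().apply(onz(c,[(319,305)],.031,o)-o["eef_pos"]))
```

```text
[[ 0.0202 -0.0013  0.0593]
 [ 0.0033 -0.0016  0.0594]
 [-0.0143 -0.0022  0.0594]]
deg off -1.5008412487266112
-76.57479442619956
blue end [[-0.03186184 -0.00232985  0.07045034]]
```

Request:
{"op": "apply_moves", "data": {
  "plan": [0,-0.001,0.012,0,0,0.01,0,-0.0017,0.028,0,0,0.02,0,-0.0017,0.044,0,0,0.02,0,-0.0017,0.058,0,0,0.02,0,-0.0017,0.07,0,0,0.02,0,-0.0017,0.08,0,0,0.02,0,-0.0017,0.086,0,0,0.02,0,-0.0017,0.0885,0,0,0.02,0,-0.0017,0.0885,0,0,0.02,0,-0.0017,0.0885,0,0,0.02]
}}

```text
clock: 21.17
eef_pos: [0.5533, -0.2644, 0.0119]
tool_rot: [0.617, 0.787, 0.0, 0.001]
ft_force: [-0.0, 0.3, -0.5]
grip_width: 0.0499
```

Request:
{"op": "apply_moves", "data": {
  "plan": [0,0,0,0,0,0,0,0,0,0,0,0,0,0,0,0,0,0,0,0,0,0,0,0,0,0,0,0,0,0,0,0,0,0,0,0],
  "grip": 0.03
}}

```text
clock: 21.67
eef_pos: [0.5528, -0.2642, 0.0113]
tool_rot: [0.617, 0.787, 0.0, 0.0]
ft_force: [0.6, -0.3, 0.2]
grip_width: 0.03
```

Run:
```python
from h import *
o=sensors.get_obs();print(o["eef_pos"],o["ft_force"].round(2),o["grip_width"])
c=optics.camera("wrist");save(c["pixels"],"w17.png")
```

```text
[ 0.55283628 -0.26421111  0.01131567] [ 0.63 -0.31  0.24] 0.0299682385573614
```

View pics/w17.png

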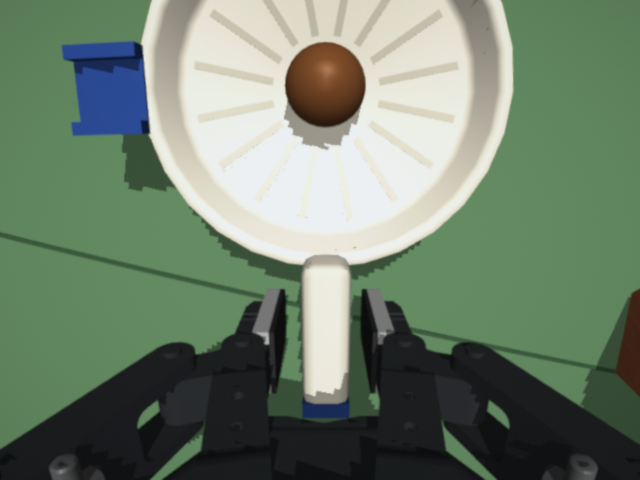

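Request:
{"op": "apply_moves", "data": {
  "plan": [0,0.0005,0,0,0,0,0,0.0005,0,0,0,0,0,0.0005,0,0,0,0],
  "grip": 0.019
}}

```text
clock: 21.97
eef_pos: [0.5533, -0.264, 0.0112]
tool_rot: [0.617, 0.787, -0.0, -0.0]
ft_force: [-0.5, 0.0, 0.2]
grip_width: 0.0189
```

Request:
{"op": "apply_moves", "data": {
  "plan": [0,0,0,0,0,0,0,0,0,0,0,0,0,0,0,0,0,0,0,0,0,0,0,0,0,0,0,0,0,0,0,0,0,0,0,0,0,0,0,0,0,0],
  "grip": 0.0
}}

```text
clock: 22.55
eef_pos: [0.5534, -0.264, 0.0113]
tool_rot: [0.617, 0.787, 0.0, 0.0]
ft_force: [-0.4, 0.1, 1.3]
grip_width: 0.0153
```

Run:
```python
from h import *
o=sensors.get_obs();print(o["eef_pos"],o["ft_force"].round(2),o["ft_torque"].round(3),o["grip_width"])
c=optics.camera("wrist");save(c["pixels"],"w18.png")
```

```text
[ 0.55340233 -0.26402734  0.01130655] [-0.38  0.13  1.29] [ 0.145 -0.051 -0.036] 0.01526639099146444
```

View pics/w18.png

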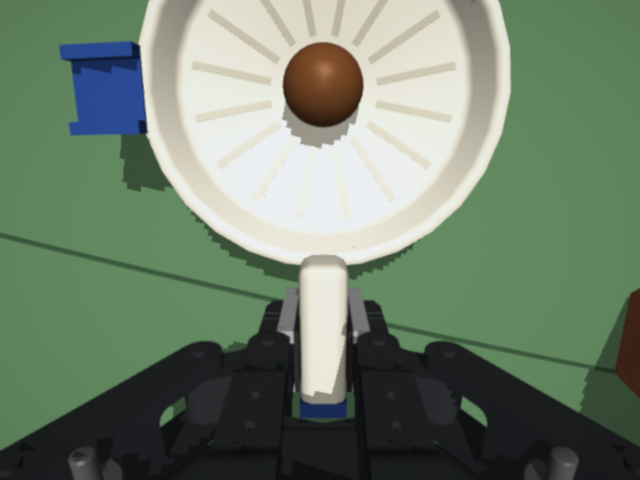

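Request:
{"op": "apply_moves", "data": {
  "plan": [0,0,-0.0005,0,0,0,0,0,-0.0015,0,0,0,0,0,-0.003,0,0,0,0,0,-0.005,0,0,0,0,0,-0.0075,0,0,0,0,0,-0.01,0,0,0,0,0,-0.0125,0,0,0,0,0,-0.0145,0,0,0,0,0,-0.0155,0,0,0,0,0,-0.016,0,0,0,0,0,-0.016,0,0,0]
}}

```text
clock: 23.52
eef_pos: [0.5534, -0.2641, 0.0274]
tool_rot: [0.617, 0.787, 0.0, 0.0]
ft_force: [-0.5, 0.6, -3.3]
grip_width: 0.0149
```

Run:
```python
from h import *
o=sensors.get_obs();print(o["eef_pos"],o["ft_force"].round(2),o["ft_torque"].round(3),o["grip_width"],R.from_quat(o["tool_rot"]).as_matrix().round(4))
c=optics.camera("wrist");save(c["pixels"],"w19.png")
s=optics.camera("scene");save(s["pixels"],"s19.png",(140,210,300,330),5)
```

```text
[ 0.55337988 -0.26411556  0.02741395] [-0.45  0.58 -3.35] [-0.226 -0.027  0.001] 0.014894350260387783 [[-2.377e-01  9.713e-01  3.000e-04]
 [ 9.713e-01  2.377e-01 -2.000e-04]
 [-2.000e-04  2.000e-04 -1.000e+00]]
```

View pics/w19.png

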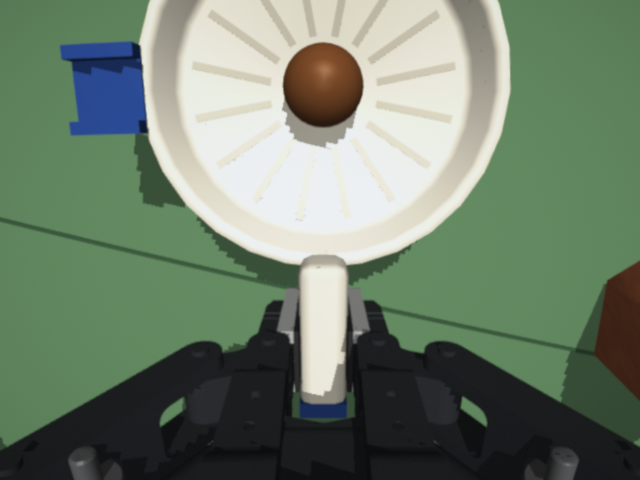

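View pics/s19.png

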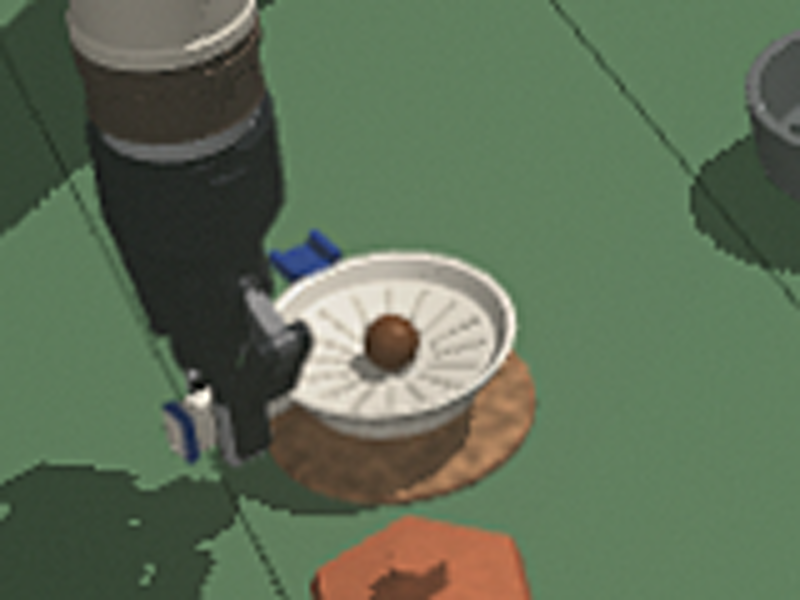

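Request:
{"op": "apply_moves", "data": {
  "plan": [0,0,-0.001,0,0,0,0,0,-0.003,0,0,0,0,0,-0.006,0,0,0,0,0,-0.01,0,0,0,0,0,-0.014,0,0,0,0,0,-0.018,0,0,0,0,0,-0.022,0,0,0,0,0,-0.026,0,0,0,0,0,-0.028,0,0,0,0,0,-0.029,0,0,0,0,0,-0.029,0,0,0]
}}

```text
clock: 24.53
eef_pos: [0.5534, -0.2641, 0.0566]
tool_rot: [0.617, 0.787, 0.0, 0.0]
ft_force: [-0.4, 0.1, -3.0]
grip_width: 0.0154
```

Request:
{"op": "apply_moves", "data": {
  "plan": [0.0,-0.0008,0,0,0,0.01,0.0,-0.0025,0,0,0,0.03,0.0002,-0.005,0,0,0,0.06,0.0004,-0.0084,0,0,0,0.1,0.0009,-0.0126,0,0,0,0.15,0.0017,-0.0167,0,0,0,0.2,0.0026,-0.0208,0,0,0,0.25,0.0038,-0.0248,0,0,0,0.3,0.0051,-0.0288,0,0,0,0.35,0.0066,-0.0327,0,0,0,0.4,0.0084,-0.0365,0,0,0,0.45,0.0103,-0.0403,0,0,0,0.5]
}}

```text
clock: 25.53
eef_pos: [0.511, -0.2636, 0.0559]
tool_rot: [0.794, 0.608, -0.0, -0.0]
ft_force: [0.5, 0.4, -2.3]
grip_width: 0.0149
```

Run:
```python
from h import *
o=sensors.get_obs();Rm=R.from_quat(o["tool_rot"]).as_matrix();print(o["eef_pos"],o["ft_force"].round(2),o["ft_torque"].round(3),o["joint_pos"].round(2),"centre",o["eef_pos"]+.084*Rm[:,0],Rm.round(4))
c=optics.camera("wrist");save(c["pixels"],"w20.png")
```

```text
[ 0.5110173  -0.26355595  0.05588936] [ 0.45  0.43 -2.25] [-0.201  0.033 -0.022] [-0.48  0.52 -0.06  0.99 -0.    1.36] centre [ 0.5329069  -0.1824582   0.05589144] [[ 2.606e-01  9.654e-01 -8.000e-04]
 [ 9.654e-01 -2.606e-01  2.000e-04]
 [ 0.000e+00 -8.000e-04 -1.000e+00]]
```

View pics/w20.png

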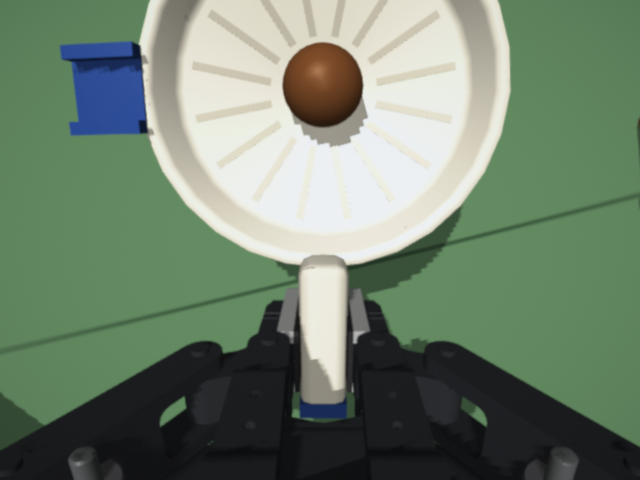

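Request:
{"op": "apply_moves", "data": {
  "plan": [0.0001,-0.0042,0,0,0,0.05,0.0004,-0.0084,0,0,0,0.1,0.0009,-0.0126,0,0,0,0.15,0.0017,-0.0167,0,0,0,0.2,0.0026,-0.0208,0,0,0,0.25,0.0038,-0.0248,0,0,0,0.3,0.0051,-0.0288,0,0,0,0.35,0.0066,-0.0327,0,0,0,0.4,0.0084,-0.0365,0,0,0,0.45,0.0103,-0.0403,0,0,0,0.5,0.0124,-0.0439,0,0,0,0.55,0.0147,-0.0474,0,0,0,0.6]
}}

```text
clock: 26.58
eef_pos: [0.4692, -0.2371, 0.056]
tool_rot: [0.938, 0.347, -0.0, -0.0]
ft_force: [0.2, 0.1, -1.8]
grip_width: 0.0149
```

Request:
{"op": "apply_moves", "data": {
  "plan": [0.0001,-0.0042,0,0,0,0.05,0.0004,-0.0084,0,0,0,0.1,0.0009,-0.0126,0,0,0,0.15,0.0017,-0.0167,0,0,0,0.2,0.0026,-0.0208,0,0,0,0.25,0.0038,-0.0248,0,0,0,0.3,0.0051,-0.0288,0,0,0,0.35,0.0066,-0.0327,0,0,0,0.4,0.008,-0.0357,0,0,0,0.44,0.0092,-0.038,0,0,0,0.47,0.0099,-0.0395,0,0,0,0.49,0.0103,-0.0403,0,0,0,0.5]
}}

```text
clock: 27.58
eef_pos: [0.4509, -0.1997, 0.0561]
tool_rot: [0.994, 0.105, -0.0, -0.0]
ft_force: [1.1, 0.1, -2.1]
grip_width: 0.015
```

Request:
{"op": "apply_moves", "data": {
  "plan": [0,0,0,0,0,0,0,0,0,0,0,0,0,0,0,0,0,0,0,0,0,0,0,0]
}}

```text
clock: 27.92
eef_pos: [0.4512, -0.2001, 0.0562]
tool_rot: [0.994, 0.105, 0.0, 0.0]
ft_force: [0.1, -0.0, -2.5]
grip_width: 0.0151
```

Run:
```python
from h import *
import pickle
o=sensors.get_obs();Rm=R.from_quat(o["tool_rot"]).as_matrix();print(o["eef_pos"],o["ft_force"].round(2),o["ft_torque"].round(3),o["joint_vel"].round(3),"centre",o["eef_pos"]+.084*Rm[:,0],Rm.round(4))
print("-tool y deg",np.degrees(np.arctan2(-Rm[1,1],-Rm[0,1])))
c=optics.camera("wrist");save(c["pixels"],"w21.png");t=optics.camera("top");save(t["pixels"],"t21.png",(250,200,450,320),4);s=optics.camera("scene");save(s["pixels"],"s21.png",(130,160,370,340),3)
pickle.dump((dict(c),dict(t),dict(s),o),open("e.pkl","wb"))
```

```text
[ 0.45122619 -0.20012179  0.05620829] [ 0.12 -0.02 -2.54] [-0.063  0.178 -0.022] [ 0.    -0.    -0.001 -0.001 -0.     0.001] centre [ 0.53336501 -0.18253732  0.05621065] [[ 9.778e-01  2.093e-01  0.000e+00]
 [ 2.093e-01 -9.778e-01 -1.000e-04]
 [ 0.000e+00  1.000e-04 -1.000e+00]]
-tool y deg 102.08361429730378
```

View pics/w21.png

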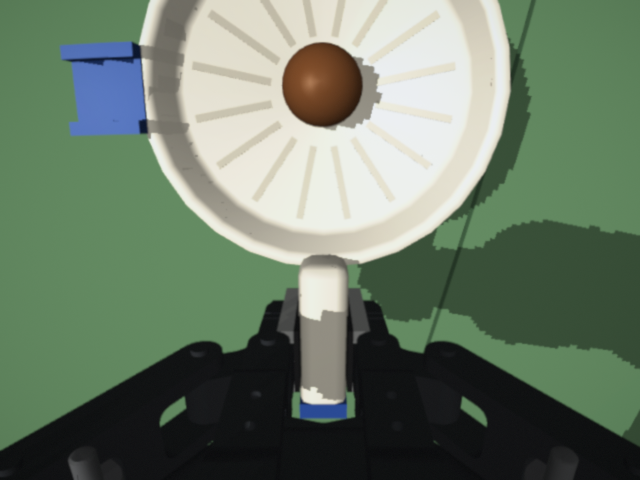

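View pics/t21.png

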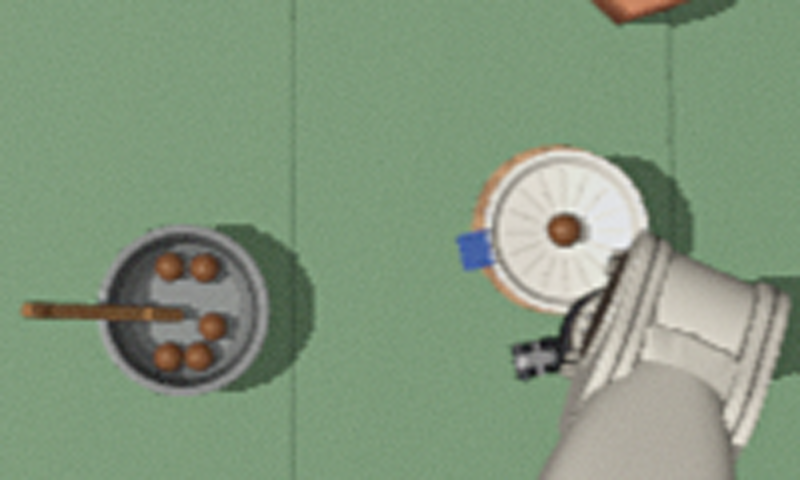

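View pics/s21.png

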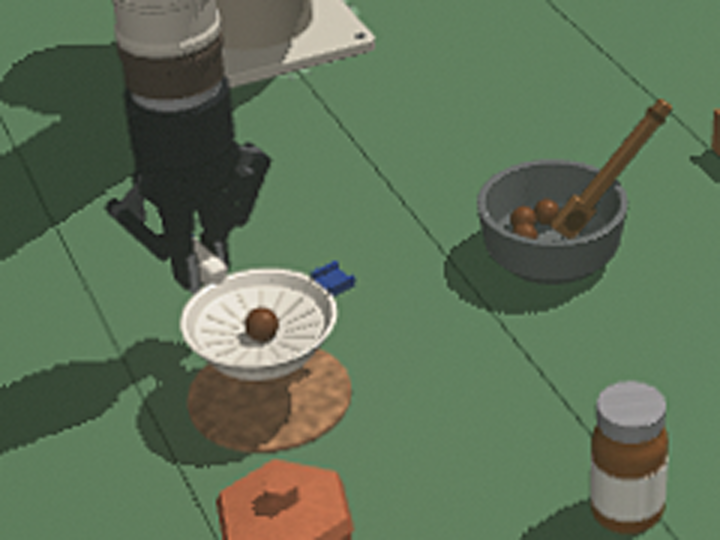

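```bash
python3 -c "
from workcell import bot;print(bot.job_done())"
```

```text
the job is handed in; nothing more can be done
None
```

The job is handed in at about 28 s of the 72 s allowed, with every step done in the order you asked.

- **Spoon:** I lifted it out of the block and stirred three full rounds with its foot about 4–6 mm above the bowl floor. The first round was narrow and hardly moved the spices, so I widened the next two, which clearly pushed them. I then leaned the spoon on the bowl's rim and let go. The last pictures show it lying still in the bowl with all five spices.
- **Dish:** I gripped it by the handle and lifted it straight up about 45 mm. I then turned it about 92° clockwise around its own centre.
    - **Position:** From the arm's reading, the dish centre ended within about 1 mm of where it started over the mat. The spout points at 102.1°, against a bowl direction measured from the cameras of about 102.2°.
    - **Level and steady:** The tool's tilt was about 0.01° and the joints were still. The wrist pictures before and after show no slip in the grip and the nutmeg still in the middle.
- **Bystanders:** I saw no sign of contact with any of them, but I made no separate measurement of their positions at the end.

Two small disagreements showed up along the way, both within the calibration tolerance. The cameras differed by 2–3 mm on the bowl and dish centres, and by 1–2° on the handle's direction. I used values in between.

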